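# Swap the ware in the hand clamp, release its catch and hold it clamped

## Task

The piece in the bench clamp is finished and the one on the round wooden bat is next for gluing: swap the two, so that each stands upright on the other's place, the new one between the clamp's pad and fence and the finished one in the middle of the bat. Only then flip the clamp's safety catch over, clear of the lever, and pull the sprung lever towards the robot as far as it goes, so that the pad presses the piece against the fence. Finish while still holding the lever there, and leave the other pottery on the table where it is.

Things in the scene. Friction and masses are not known exactly. Their poses are not given: they have to be found in the camera images.
- clamp: fixed bench clamp, grey base 120 (x) by 360 (y -135 to 225) by 12 mm. Origin on the table under the lever's pivot; x away from the robot, y to its left (turned up to 0.2 rad), z up. Along +y: lever, cam housing (y 15 to 53, 61 high), sprung rubber pad 50 wide, 88 mm gap where a piece stands, steel fence (face at y 204, 16 thick, 67 high). Take pieces here with fingers closing along x
- seat (a point): point on top of the base plate (12 mm above the table), middle of the gap between pad and fence; a piece belongs here, within about 10 mm
- lever_hinge (a point): pivot of the lever: level axis along the clamp's y, 35 mm above the table
- lever_grip (a point): middle of the free part of the lever's grip: black round bar, 22 mm thick, 111 mm long, level, along the clamp's y, pointing to +y from the top of the lever's 14 mm steel shank; this point lies 50 mm to +y of the shank and the bar runs on 45 mm beyond it. The bar's axis is 160 mm from the pivot axis. Best pinched from above, fingers closing along the clamp's x
- lever (a joint): rad: 0 at rest, leaning 0.5 rad away from the robot (grip at x +77, z 175 mm in the clamp's frame); grows as it is pulled towards the robot, to its stop at 1.0 (leaning 0.5 rad towards it). Spring return: 1 to 2 N at the grip at first, about 8 N at the stop with a piece clamped. Moves the pad 44 mm towards the fence; the pad itself is sprung. Blocked within 0.15 while the catch is on
- catch_pin (a point): middle of the safety catch's thumb pin: level steel pin 12 mm thick along the clamp's x, free for 17 mm towards the robot of this point; 28 mm beyond it the pin joins the upper end of a 120 mm steel arm that leans across in front of the lever. About 115 to 125 mm above the table at the start
- catch (a joint): rad: 0 to 0.08 at the start (on: arm leans 0.5 to 0.6 rad to the clamp's +y, barring the lever); grows as the pin is pushed to the clamp's -y, over the top (upright at 0.6), to its stop at 1.15 (clear of the lever); past 0.9 is flipped. Pivot axis along the clamp's x at y -50, 20 mm above the table; light friction, stays where left
- pad_face (a point): centre of the pressing face of the clamp's rubber pad, 38 mm above the table; at rest 116 mm along the clamp's y
- bat: round plywood bat, fixed on the table, 150 mm diameter, 12 mm thick; origin at the centre of its underside. The table around it is bare for at least 90 mm from its edge on the side towards the robot, room to set a piece down for a while
- tumbler_mid (a point): centre, half-way up, of a straight open tumbler of glazed pottery, 62 mm diameter, 105 mm high, wall 4 mm, 0.2 to 0.35 kg; z up along it. Starts in the clamp or on the bat
- jar_mid (a point): centre, half-way up, of a small closed jar of the same glaze, 58 mm diameter up to 62 mm of its height, then narrowing to a flat lid with a small knob; 94 mm high overall, 0.22 to 0.4 kg; z up along it. Starts on the other of the two places
- bowl: bystander: dark bowl 110 mm across, 50 mm high, beyond the clamp; origin under its centre
- dish: bystander: flat dish 100 mm across, 20 mm high, beyond the bat; origin under its centre
- pinch_pot: bystander: small sand-coloured pot 64 mm across, 45 mm high, on the robot's side of the clamp; origin under its centre
Mind the look-alikes: they are no part of the job. What is shaped like the part that bears jar_mid but blue or purple is not meant.

How it is judged:
By the outcome, as a careful person would: the job done as asked, in the order asked, and still so for the second after the job is handed in, while the arm keeps its last pose, push and grip.
It also fails if it takes over 72 s, if anything falls off the work surface, if the arm or the gripper's body presses on something with over 40 N, if the wrist force passes 120 N, or if a joint passes its speed limit or range.

## Robot

A 7-joint arm with a two-finger parallel gripper is mounted at the origin on the work surface. World frame = base frame: x ahead of the robot, y to its left, z up, the work surface at z = 0. Lengths are in m, angles in rad, forces in N, time in s.
With the tool pointing down it reaches from about 0.35 to 0.9 m from the base axis. Payload 7.2 kg.
Tool frame: the origin (TCP) lies between the finger pads; the fingertips stand 22 mm ahead of it and the grasp point (between the pads) lies 3 mm ahead of it; z points along the fingers, y is the direction in which the jaws open and shut (so a half turn about z gives the same grasp; the last joint's range is limited). The gripper opens to 88 mm and grips with 3 to 60 N. Pads are 20 mm wide; open, the fingers measure 115 mm over their backs; the gripper's body (75 mm by 178 mm) begins 61 mm behind the grasp point.
Start: joints at [-1.177, 0.411, -0.013, 1.596, 0.006, 1.134, -0.082], TCP at [0.278, 0.56, 0.245] pointing down, gripper open.
Joint ranges: [-2.95, 2.95], [-0.29, 1.99], [-1.47, 1.44], [0.14, 2.54], [-1.03, 4.17], [0.13, 1.85], [-2.86, 2.86]. Speed limits (rad/s): [2.39, 2.39, 3.01, 3.01, 3.14, 3.14, 3.14].

## Interface

Orientations are given as a unit quaternion [x, y, z, w].
In Python, from bench import env, cams gives the robot as it stands.
- The arm moves only by the tool arm_command, never from a script. Its argument "plan" is text: rows parted by semicolons, each of 7 numbers parted by spaces: the turn, a rotation vector about the tool's x, y, z in rad, then the shift along the tool's x, y, z in mm, then the closure, from 0 (fully open) to 1 (shut). In form: ax ay az tx ty tz hand; .... A call has 1 to 12 rows; each row is the pose to reach, as a shift and turn from the pose measured when the call began, along the tool's axes at that moment; what a row does not reach only later rows make up. A row lasts 1/8 s, in which the tool goes at most 62.5 mm and 10.7 degrees, less where a joint would pass 70% of its speed; a pose out of reach is approached as far as the arm can. A call with a gripper value outside its range is refused whole. The fingers move at their own pace and stop on an object; the grip force is fixed at half the most. Time passes only in rows, so rows that repeat a pose let the fingers close. It gives the time, the measured TCP pose, the force and the opening at its end, in the units of the state.
- env.sense(): the state, without advancing time (a new reading comes with each control period).
- cams.snapshot(name): name is "scene" or "top"; returns a dict with "image" (400x640x3 uint8, blue, green, red), "fx", "fy", "cx", "cy" (pixels), "dist_coeffs" ([k1, k2, p1, p2, k3] as OpenCV has them; the pictures are not rectified), "R" (3x3) and "t" (3): a world point X has camera coordinates R X + t. Camera axes: x right, y down, z forward; pixel columns grow to the right and rows downward; lengths in m; the calibration is good to about 2 mm. A picture is of the moment at which its call begins. There is no depth.
- env.finish_job(): hands the job in, once; it reports no verdict.
Trained networks look in a picture, given as the dict that the camera call returned (one of the last four; its "shot" number tells which), for a name from the list of things; names that differ only in an ending like _2 or _b are one class to them, and where a whole thing is asked for, a point or a joint stands for the part that bears it (a point fixed in the world has none). Each returns a list of dicts, best first, with "conf" (0 to 1); they miss things now and then, are a little off and sometimes report something else, mostly with a low value. They report only what shows in the picture. A call takes as long as a camera call. They do not tell look-alikes from the thing itself.
- cams.search_frame(picture, query): "xyz" ([x, y, z] in m, in world coordinates, good to about 4 mm: the middle of the surface that is visible of it).
- cams.place_of(picture, query): "xyz" ([x, y, z] in m, in world coordinates, good to about 4 mm: a listed point, or the origin of a listed thing).
The state is a dict: "t": time; "q": joint angles; "joint_vel": joint speeds; "tau": joint torques, N m; "tcp_pos": TCP position; "eef_rot": TCP orientation; "force": force on the tool from outside, world axes, zero at the start; "moment": the same for the moment, N m; "gripper_width": opening from 0.0 (shut) to 1.0 (fully open).
Only numpy, scipy, OpenCV 4.12 (cv2) and the standard library are available. Lean on these libraries where they do the work, as an engineer would, in place of code of your own. Each camera call takes 0.05 s, during which the arm holds its last target.

## Working session

There is one attempt and no reset: what is moved stays moved. The work goes in short steps, Python scripts to look and compute and a tool call to move; the robot and the scene stay as the last step left them, time stands still between calls to the robot, and variables do not carry over. Pictures are saved under pics/ and viewed, and the job is handed in when it is done.

Besides the shell and the picture viewer there is one more tool, called after "Request:" as a command line: name --argument value ..., lists and objects as JSON in quotes. arm_command: Moves the arm, as the interface text tells. Its arguments: {"type":"object","properties":{"plan":{"type":"string"}},"required":["plan"]}

```bash
ls; mkdir -p pics; cat > h.py <<'E'
import numpy as np, cv2
from bench import env, cams
from scipy.spatial.transform import Rotation as Ro
E
python3 - <<'E'
from h import *
s=env.sense();print({k:np.round(v,3).tolist() for k,v in s.items()})
for n in ("scene","top"):
    p=cams.snapshot(n);cv2.imwrite(f"pics/{n}0.png",p["image"])
    print(n,np.round(p["R"],3).tolist(),np.round(p["t"],3).tolist(),p["fx"])
    for q in ["seat","lever_hinge","lever_grip","catch_pin","pad_face","bat","tumbler_mid","jar_mid","bowl","dish","pinch_pot","clamp"]:
        print(q,[(round(d["conf"],2),np.round(d["xyz"],3).tolist()) for d in cams.place_of(p,q)][:3])
E
```

```text
pics
{'t': 0.0, 'q': [-1.177, 0.412, -0.013, 1.597, 0.006, 1.134, -0.082], 'joint_vel': [-0.001, -0.0, -0.0, 0.002, 0.0, 0.0, -0.0], 'tau': [-0.001, -58.794, 0.641, -29.108, -0.054, 0.018, 0.0], 'tcp_pos': [0.278, 0.559, 0.244], 'eef_rot': [0.229, 0.973, -0.001, -0.0], 'force': [0.109, 1.159, -0.373], 'moment': [-0.019, 0.018, -0.017], 'gripper_width': 1.0}
scene [[0.025, 1.0, 0.015], [0.555, -0.001, -0.832], [-0.832, 0.029, -0.554]] [-0.061, -0.217, 1.425] 451.77419068633907
seat [(0.57, [0.604, -0.026, 0.01]), (0.26, [0.599, -0.033, 0.062])]
lever_hinge [(0.6, [0.578, -0.183, 0.034]), (0.3, [0.568, 0.216, 0.064])]
lever_grip [(0.96, [0.659, -0.146, 0.173]), (0.47, [0.757, 0.209, 0.002])]
catch_pin [(0.45, [0.568, -0.17, 0.116])]
pad_face [(0.85, [0.59, -0.07, 0.037])]
bat [(0.69, [0.574, 0.222, -0.003])]
tumbler_mid [(0.94, [0.566, 0.217, 0.063])]
jar_mid [(0.8, [0.603, -0.036, 0.062]), (0.66, [0.786, -0.229, 0.051]), (0.6, [0.75, -0.136, 0.044])]
bowl [(0.81, [0.768, 0.019, 0.001]), (0.58, [0.567, 0.22, 0.066])]
dish [(0.81, [0.757, 0.209, 0.0])]
pinch_pot [(0.81, [0.391, -0.049, -0.005])]
clamp [(0.95, [0.575, -0.184, -0.002])]
top [[0.001, -1.0, 0.001], [-0.983, -0.001, -0.183], [0.183, -0.001, -0.983]] [0.032, 0.61, 1.112] 432.48916105257604
seat [(0.9, [0.603, -0.03, 0.014])]
lever_hinge [(0.71, [0.577, -0.186, 0.036])]
lever_grip [(0.85, [0.664, -0.146, 0.177])]
catch_pin [(0.45, [0.569, -0.168, 0.119])]
pad_face [(0.68, [0.594, -0.075, 0.042]), (0.55, [0.61, -0.037, 0.06])]
bat [(0.82, [0.572, 0.224, -0.002])]
tumbler_mid [(0.91, [0.564, 0.213, 0.064])]
jar_mid [(0.92, [0.782, -0.221, 0.047]), (0.69, [0.609, -0.035, 0.06]), (0.63, [0.75, -0.134, 0.043])]
bowl [(0.97, [0.764, 0.015, -0.001])]
dish [(0.91, [0.76, 0.211, 0.001])]
pinch_pot [(0.86, [0.391, -0.048, 0.006])]
clamp [(0.96, [0.576, -0.186, -0.0])]
```

View pics/scene0.png

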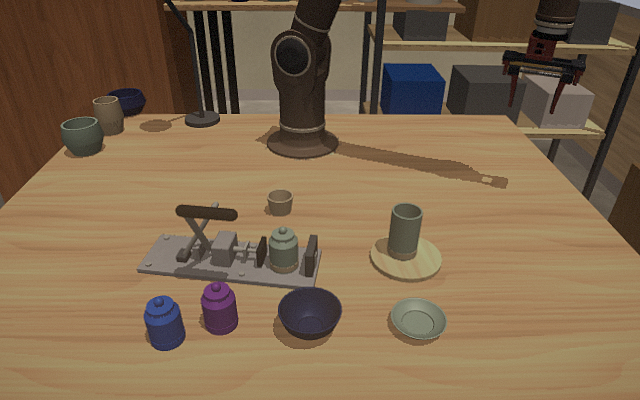

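View pics/top0.png

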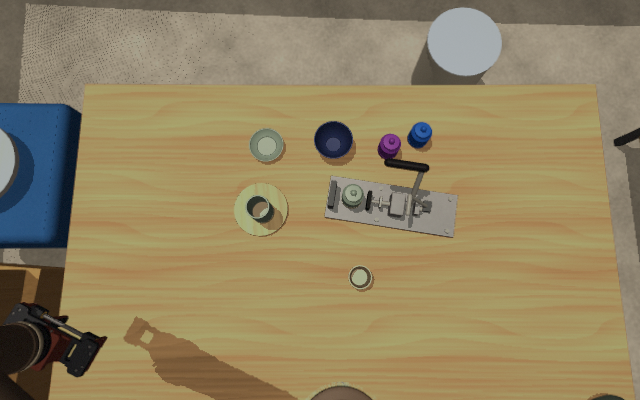

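The jar in the clamp (scene 283,250; top 353,195) is grey-green. The blue jar (scene 165,325; top 420,135) and the purple one (scene 219,308; top 390,146) are look-alikes. The tumbler is on the bat (scene 405,230; top 259,209). I'll take the grey-green jar in the clamp, and fit the clamp pose and check both pieces in close crops.

```bash
cat >> h.py <<'E'
def proj(p,X):
    X=np.asarray(X,float).reshape(-1,3)
    K=np.array([[p["fx"],0,p["cx"]],[0,p["fy"],p["cy"]],[0,0,1]])
    r,_=cv2.Rodrigues(np.array(p["R"]))
    return cv2.projectPoints(X,r,np.array(p["t"],float),K,np.array(p["dist_coeffs"],float))[0].reshape(-1,2)
def circ(c,r,z,n=40):
    a=np.linspace(0,2*np.pi,n);return np.c_[c[0]+r*np.cos(a),c[1]+r*np.sin(a),np.full(n,z)]
def clampT(o,yaw,P):
    P=np.asarray(P,float).reshape(-1,3);R=Ro.from_euler('z',yaw).as_matrix();return P@R.T+np.array([o[0],o[1],0])
def draw(p,curves,box,fn,sc=5):
    x0,y0,w,h=box
    im=cv2.resize(p["image"][y0:y0+h,x0:x0+w],None,fx=sc,fy=sc,interpolation=cv2.INTER_CUBIC)
    for X,col in curves:
        q=((proj(p,X)-[x0,y0]+.5)*sc).astype(int)
        cv2.polylines(im,[q.reshape(-1,1,2)],False,col,1)
    cv2.imwrite(fn,im)
E
python3 - <<'E'
from h import *
L=np.array([[0,0],[0,0],[0,160],[0,116],[77,50]])/1e3
W=np.array([[.5755,-.185],[.5775,-.1845],[.6035,-.028],[.592,-.0725],[.6615,-.146]])
lc=L.mean(0);wc=W.mean(0);a=L-lc;b=W-wc
yaw=np.arctan2((a[:,0]*b[:,1]-a[:,1]*b[:,0]).sum(),(a*b).sum())
R=Ro.from_euler('z',yaw).as_matrix()[:2,:2];o=wc-R@lc;print(yaw,o)
for n,box1,box2 in (("top",(315,150,155,100),(220,170,90,80)),("scene",(130,190,200,110),(360,190,90,100))):
    p=cams.snapshot(n)
    pl=clampT(o,yaw,[[-.06,-.135,.012],[.06,-.135,.012],[.06,.225,.012],[-.06,.225,.012],[-.06,-.135,.012]])
    seat=clampT(o,yaw,[0,.16,.012])[0];print(n,seat)
    draw(p,[(pl,(0,0,255)),(circ(seat,.029,.013),(0,255,0)),(circ(seat,.029,.074),(0,255,0))],box1,f"pics/{n}_c1.png",4 if n=="scene" else 5)
    t=[.565,.215];bt=[.573,.223]
    draw(p,[(circ(bt,.075,.012),(0,0,255)),(circ(t,.031,.117),(0,255,0)),(circ(t,.031,.012),(255,0,0))],box2,f"pics/{n}_b1.png",5)
E
```

```text
-0.15396009160519045 [ 0.57678357 -0.18526715]
top [ 0.60131998 -0.02715971  0.012     ]
scene [ 0.60131998 -0.02715971  0.012     ]
```

View pics/top_c1.png

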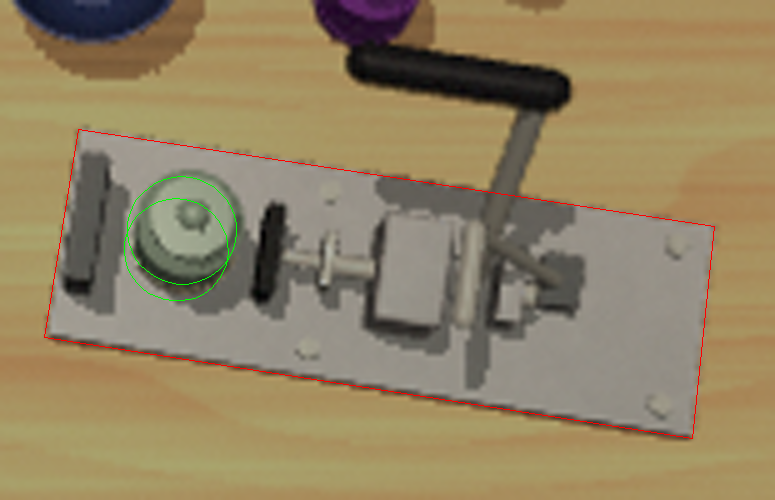

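View pics/scene_c1.png

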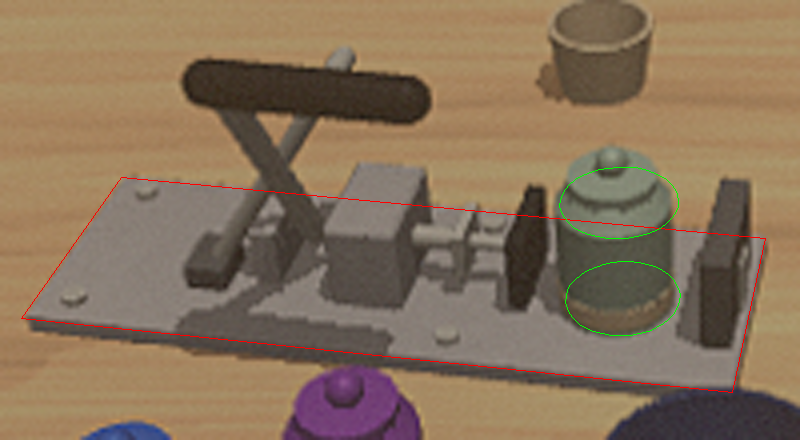

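View pics/top_b1.png

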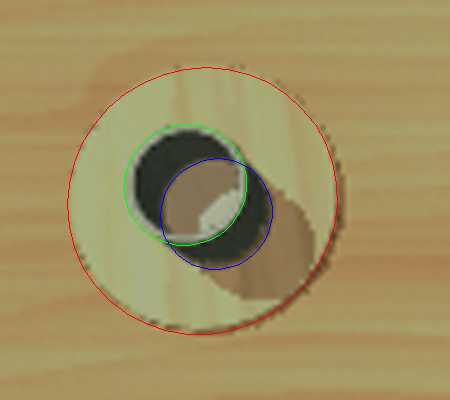

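View pics/scene_b1.png

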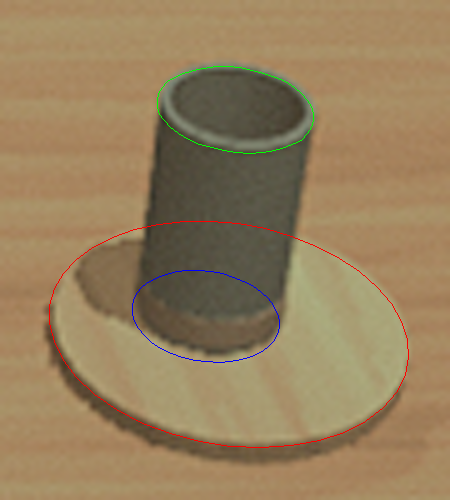

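The clamp fit (yaw -0.154 rad) sits on the plate's edges in both crops. The jar in the clamp is grey-green at about (0.603, -0.031). The tumbler is at about (0.564, 0.2145) on the bat, whose centre is (0.573, 0.2235).

```bash
cat >> h.py <<'E'
O=np.array([.5768,-.1853]);YAW=-.154
def cl(x,y,z): return clampT(O,YAW,[x/1e3,y/1e3,z/1e3])[0]
def rel(targets):
    """targets: list of (xyz TCP, jaw angle deg); prints tool-frame numbers"""
    s=env.sense();R0=Ro.from_quat(s["eef_rot"]).as_matrix();p0=np.array(s["tcp_pos"])
    print("t",round(s["t"],2),"tcp",np.round(p0,4),"jaw",round(np.degrees(np.arctan2(R0[1,1],R0[0,1])),1),"w",round(s["gripper_width"],3),"F",np.round(s["force"],1))
    for P,ang in targets:
        best=None
        for a in (ang,ang+180):
            a=np.radians(a);y=np.array([np.cos(a),np.sin(a),0]);z=np.array([0,0,-1.]);x=np.cross(y,z)
            rv=Ro.from_matrix(R0.T@np.c_[x,y,z]).as_rotvec()
            if best is None or np.linalg.norm(rv)<np.linalg.norm(best): best=rv
        print(np.round(best,3),np.round(R0.T@(np.array(P)-p0)*1e3,1))
E
python3 - <<'E'
from h import *
rel([([.603,-.031,.235],-8.8),([.603,-.031,.057],-8.8)])
E
```

```text
t 1.4 tcp [0.2785 0.5595 0.2446] jaw 63.5 w 0.999 F [-0.6 -0.8  0.4]
[-0.     0.     1.263] [-553.6 -384.1    9.6]
[-0.     0.     1.263] [-553.6 -384.1  187.6]
```

Request:
arm_command --plan "0 0 0.631 -277 -192 5 0;0 0 0.631 -277 -192 5 0;0 0 0.631 -277 -192 5 0;0 0 0.631 -277 -192 5 0;0 0 0.631 -277 -192 5 0;0 0 1.263 -553.6 -384.1 10 0;0 0 1.263 -553.6 -384.1 10 0;0 0 1.263 -553.6 -384.1 10 0;0 0 1.263 -553.6 -384.1 10 0;0 0 1.263 -553.6 -384.1 10 0;0 0 1.263 -553.6 -384.1 10 0;0 0 1.263 -553.6 -384.1 10 0"

```text
t: 2.9
tcp_pos: [0.6037, -0.0358, 0.2345]
eef_rot: [0.761, 0.648, -0.001, 0.001]
force: [-1.1, -0.0, 0.4]
gripper_width: 0.996
```

```bash
python3 - <<'E'
from h import *
rel([([.603,-.031,.235],-8.8),([.603,-.031,.057],-8.8)])
E
```

```text
t 2.9 tcp [ 0.6037 -0.0358  0.2345] jaw -9.2 w 0.996 F [-1.1 -0.   0.4]
[ 0.001  0.002 -0.007] [ 4.6 -1.5 -0.5]
[ 0.001  0.002 -0.007] [  5.   -1.6 177.5]
```

Request:
arm_command --plan "0 0 0 4.8 -1.5 40 0;0 0 0 4.8 -1.5 80 0;0 0 0 4.8 -1.5 120 0;0 0 0 4.8 -1.5 150 0;0 0 0 4.8 -1.5 177 0;0 0 0 4.8 -1.5 177.5 0;0 0 0 4.8 -1.5 177.5 0.3;0 0 0 4.8 -1.5 177.5 0.7;0 0 0 4.8 -1.5 177.5 0.7;0 0 0 4.8 -1.5 177.5 0.7"

```text
t: 4.15
tcp_pos: [0.6041, -0.0312, 0.0581]
eef_rot: [0.761, 0.648, 0.0, 0.002]
force: [0.8, 0.8, 5.3]
gripper_width: 0.654
```

```bash
python3 - <<'E'
from h import *
p=cams.snapshot("scene");cv2.imwrite("pics/g1.png",cv2.resize(p["image"][130:310,130:450],None,fx=2.4,fy=2.4))
rel([([.603,-.031,.20],-8.8),([.461,.18,.19],-60),([.461,.18,.047],-60)])
E
```

```text
t 4.2 tcp [ 0.6041 -0.0312  0.0581] jaw -9.2 w 0.655 F [0.1 0.2 6.1]
[ 0.003  0.002 -0.007] [  -0.2   -0.7 -141.9]
[0.004 0.    0.887] [ 185.4 -174.6 -132.8]
[0.004 0.    0.887] [ 185.7 -175.    10.2]
```

View pics/g1.png

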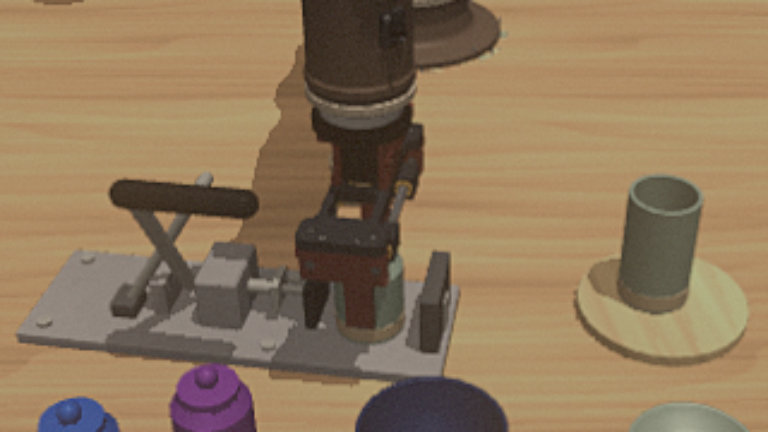

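The jaws hold the jar at a width of 57.6 mm, which matches its 58 mm. Next I lift it and carry it to the table in front of the bat.

Request:
arm_command --plan "0 0 0 0 -0.7 -25 0.7;0 0 0 0 -0.7 -65 0.7;0 0 0 0 -0.7 -105 0.7;0 0 0 0 -0.7 -132 0.7;0 0 0.12 25 -24 -133 0.7;0 0 0.28 58 -55 -133 0.7;0 0 0.44 92 -87 -133 0.7;0 0 0.6 126 -119 -133 0.7;0 0 0.75 160 -151 -133 0.7;0 0 0.85 179 -168 -133 0.7;0 0 0.887 185.4 -174.6 -133 0.7;0 0 0.887 185.4 -174.6 -133 0.7"

```text
t: 5.7
tcp_pos: [0.4599, 0.1805, 0.1898]
eef_rot: [0.966, 0.26, 0.0, 0.001]
force: [0.6, -0.1, -2.6]
gripper_width: 0.654
```

```bash
python3 - <<'E'
from h import *
rel([([.461,.18,.047],-60)])
E
```

```text
t 5.7 tcp [0.4599 0.1805 0.1898] jaw -59.9 w 0.654 F [ 0.6 -0.1 -2.6]
[0.003 0.    0.002] [  0.7   0.5 142.8]
```

Request:
arm_command --plan "0 0 0 0 0 40 0.7;0 0 0 0 0 85 0.7;0 0 0 0 0 115 0.7;0 0 0 0 0 132 0.7;0 0 0 0 0 139 0.7;0 0 0 0 0 142.5 0.7;0 0 0 0 0 143.5 0.7;0 0 0 0 0 143.5 0.7;0 0 0 0 0 143.5 0.3;0 0 0 0 0 143.5 0;0 0 0 0 0 143.5 0"

```text
t: 7.08
tcp_pos: [0.4603, 0.1803, 0.0466]
eef_rot: [0.966, 0.26, 0.001, 0.001]
force: [0.1, 0.0, -0.3]
gripper_width: 0.889
```

```bash
python3 - <<'E'
from h import *
rel([([.46,.18,.19],-60),([.564,.2145,.22],-60),([.564,.2145,.070],-60)])
E
```

```text
t 7.08 tcp [0.4603 0.1803 0.0466] jaw -59.9 w 0.889 F [ 0.1  0.  -0.3]
[ 0.003 -0.     0.002] [  -0.3    0.5 -143.4]
[ 0.003 -0.     0.002] [ 106.9   22.9 -173.3]
[ 0.003 -0.     0.002] [106.9  22.5 -23.3]
```

Request:
arm_command --plan "0 0 0 0 0 0 0;0 0 0 0 0 -35 0;0 0 0 0 0 -90 0;0 0 0 0 0 -143 0;0 0 0 50 11 -165 0;0 0 0 107 22.7 -165 0;0 0 0 107 22.7 -163 0;0 0 0 107 22.7 -163 0"

```text
t: 8.07
tcp_pos: [0.5633, 0.214, 0.2088]
eef_rot: [0.966, 0.259, -0.0, 0.002]
force: [-0.6, 0.7, -0.7]
gripper_width: 0.994
```

```bash
python3 - <<'E'
from h import *
p=cams.snapshot("top");cv2.imwrite("pics/t1.png",cv2.resize(p["image"][130:310,170:490],None,fx=2.4,fy=2.4))
print([(d["conf"],np.round(d["xyz"],3)) for d in cams.place_of(p,"jar_mid")])
rel([([.564,.2145,.070],-60)])
E
```

```text
[(0.89, array([0.462, 0.177, 0.048])), (0.72, array([ 0.753, -0.134,  0.051])), (0.7, array([ 0.784, -0.222,  0.051])), (0.58, array([ 0.604, -0.029,  0.015]))]
t 8.18 tcp [0.563  0.2141 0.2095] jaw -59.9 w 1.0 F [-0.3 -0.  -0.1]
[0.002 0.    0.001] [  1.1  -0.2 139.5]
```

View pics/t1.png

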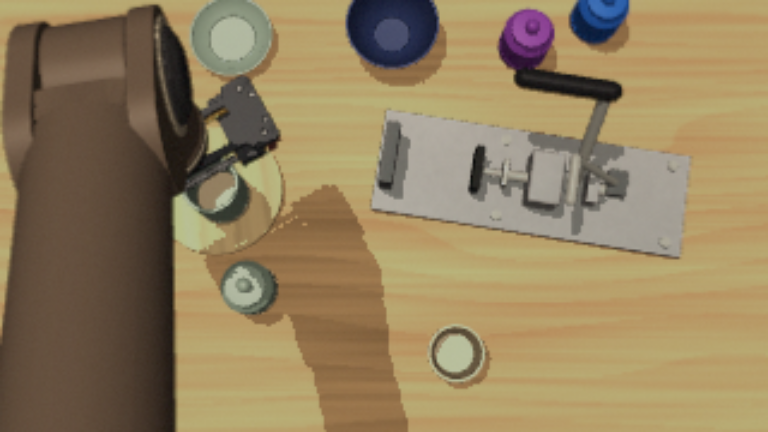

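The picture shows the jar upright on the table (picture px 248,287) and the clamp empty, so I take the tumbler.

Request:
arm_command --plan "0 0 0 1 0 40 0;0 0 0 1 0 80 0;0 0 0 1 0 115 0;0 0 0 1 0 135 0;0 0 0 1 0 139.5 0;0 0 0 1 0 139.5 0;0 0 0 1 0 139.5 0.4;0 0 0 1 0 139.5 0.7;0 0 0 1 0 139.5 0.7;0 0 0 1 0 139.5 0.7"

```text
t: 9.43
tcp_pos: [0.5643, 0.2144, 0.0706]
eef_rot: [0.966, 0.259, 0.0, 0.001]
force: [-1.8, -0.6, 3.4]
gripper_width: 0.697
```

```bash
python3 - <<'E'
from h import *
s=cl(0,160,0);print(s)
rel([([.564,.2145,.21],-60),([s[0],s[1],.21],-8.8),([s[0],s[1],.071],-8.8)])
E
```

```text
[ 0.60134272 -0.02719353  0.        ]
t 9.43 tcp [0.5643 0.2144 0.0706] jaw -59.9 w 0.697 F [-1.8 -0.6  3.4]
[ 0.002 -0.     0.001] [  -0.2    0.  -139.4]
[ 0.002  0.001 -0.892] [ -89.   227.9 -139. ]
[ 0.002  0.001 -0.892] [-89.  227.6   0. ]
```

Request:
arm_command --plan "0 0 0 0 0 -25 0.7;0 0 0 0 0 -65 0.7;0 0 0 0 0 -110 0.7;0 0 0 0 0 -138 0.7;0 0 -0.12 -10 25 -139 0.7;0 0 -0.28 -26 66 -139 0.7;0 0 -0.44 -43 109 -139 0.7;0 0 -0.6 -60 152 -139 0.7;0 0 -0.75 -75 191 -139 0.7;0 0 -0.86 -85 217 -139 0.7;0 0 -0.892 -89 227.8 -139 0.7;0 0 -0.892 -89 227.8 -139 0.7"

```text
t: 10.92
tcp_pos: [0.6008, -0.0285, 0.2096]
eef_rot: [0.76, 0.65, -0.001, 0.001]
force: [-0.4, 0.2, -2.2]
gripper_width: 0.697
```

```bash
python3 - <<'E'
from h import *
s=cl(0,160,0)
for n in("top","scene"):
    p=cams.snapshot(n);
    draw(p,[(circ(s,.031,.15),(0,255,0)),(circ(s,.031,.255),(0,255,0))],(230,140,150,110),f"pics/{n}2.png",5)
    print([(d["conf"],np.round(d["xyz"],3)) for d in cams.place_of(p,"tumbler_mid")])
rel([([s[0],s[1],.071],-8.8)])
E
```

```text
[]
[(0.7, array([ 0.606, -0.024,  0.204]))]
t 11.12 tcp [ 0.601  -0.0258  0.2097] jaw -8.8 w 0.703 F [-0.   0.1 -3.9]
[0.001 0.001 0.001] [ -1.1   0.4 138.7]
```

View pics/scene2.png

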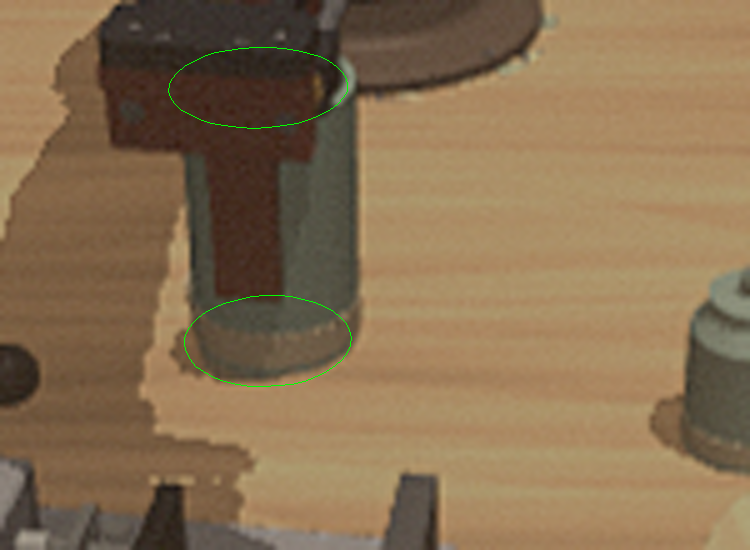

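Request:
arm_command --plan "0 0 0 -3 0.4 30 0.7;0 0 0 -3 0.4 60 0.7;0 0 0 -3 0.4 90 0.7;0 0 0 -3 0.4 115 0.7;0 0 0 -3 0.4 130 0.7;0 0 0 -3 0.4 136 0.7;0 0 0 -3 0.4 139 0.7;0 0 0 -3 0.4 139.5 0.7;0 0 0 -3 0.4 139.5 0.7"

```text
t: 12.25
tcp_pos: [0.6015, -0.0291, 0.0709]
eef_rot: [0.759, 0.651, 0.0, 0.001]
force: [-0.4, -0.3, -2.1]
gripper_width: 0.702
```

```bash
python3 - <<'E'
from h import *
s=cl(0,160,0)
p=cams.snapshot("scene");
draw(p,[(circ(s,.031,.012),(0,255,0)),(circ(s,.031,.117),(0,255,0))],(200,180,150,110),f"pics/s3.png",5)
rel([([s[0],s[1],.071],-8.8)])
E
```

```text
t 12.3 tcp [ 0.6015 -0.0291  0.0708] jaw -8.8 w 0.699 F [ 0.2  0.  -2.1]
[0.002 0.001 0.001] [ 1.9 -0.4 -0.2]
```

View pics/s3.png

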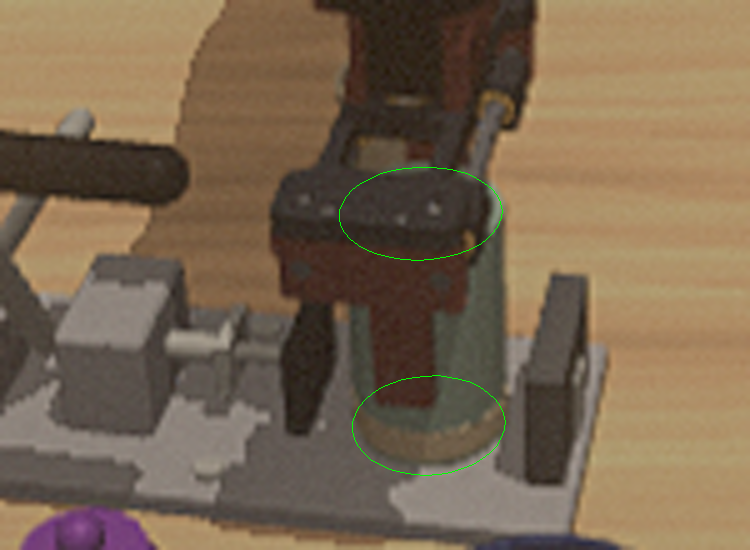

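The tumbler stands on the seat outline, between pad and fence. I press slightly, release and rise.

Request:
arm_command --plan "0 0 0 0 0 0.8 0.7;0 0 0 0 0 0.8 0.4;0 0 0 0 0 0.5 0;0 0 0 0 0 0 0;0 0 0 0 0 0 0;0 0 0 0 0 -40 0;0 0 0 0 0 -90 0;0 0 0 0 0 -140 0;0 0 0 0 0 -140 0"

```text
t: 13.42
tcp_pos: [0.6034, -0.0293, 0.215]
eef_rot: [0.759, 0.651, 0.003, 0.003]
force: [0.4, 0.0, -1.0]
gripper_width: 1.001
```

```bash
python3 - <<'E'
from h import *
s=cl(0,160,0)
p=cams.snapshot("scene");
draw(p,[(circ(s,.031,.012),(0,255,0)),(circ(s,.031,.117),(0,255,0))],(200,180,150,110),f"pics/s4.png",5)
print([(d["conf"],np.round(d["xyz"],3)) for d in cams.place_of(p,"jar_mid")])
print([(d["conf"],np.round(d["xyz"],3)) for d in cams.place_of(p,"tumbler_mid")])
rel([([.461,.180,.20],-60),([.461,.180,.046],-60)])
E
```

```text
[(0.84, array([ 0.749, -0.134,  0.045])), (0.83, array([ 0.784, -0.227,  0.049])), (0.74, array([0.458, 0.177, 0.05 ]))]
[(0.67, array([ 0.603, -0.026,  0.064]))]
t 13.57 tcp [ 0.6007 -0.0287  0.21  ] jaw -8.8 w 1.002 F [-0.  -0.7 -0.3]
[0.001 0.001 0.894] [ 185.  -169.9    9.7]
[0.001 0.001 0.894] [ 185.1 -170.   163.7]
```

View pics/s4.png

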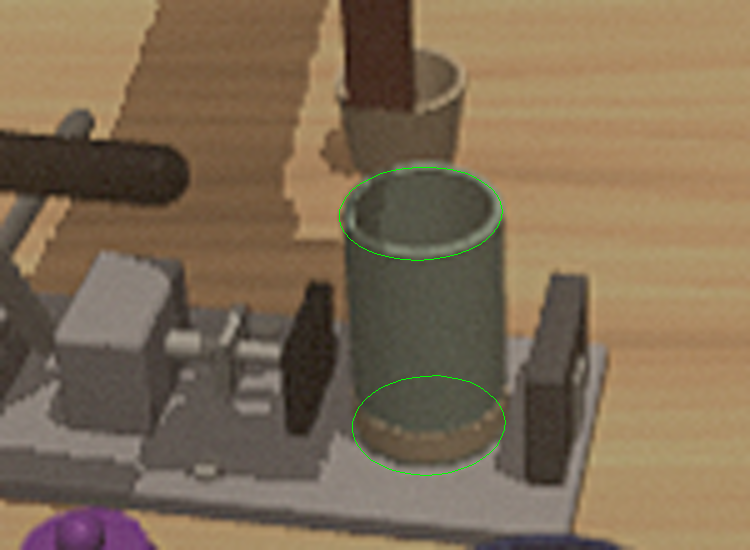

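The tumbler is on the seat. Now the jar: approach first, then grasp.

Request:
arm_command --plan "0 0 0.15 30 -28 8 0;0 0 0.33 70 -65 8 0;0 0 0.51 110 -101 8 0;0 0 0.69 148 -136 8 0;0 0 0.85 175 -161 8 0;0 0 0.894 185.3 -170.5 30 0;0 0 0.894 185.3 -170.5 30 0"

```text
t: 14.45
tcp_pos: [0.4583, 0.1808, 0.1776]
eef_rot: [0.965, 0.261, -0.002, 0.001]
force: [-0.3, 0.1, 0.1]
gripper_width: 0.998
```

```bash
python3 - <<'E'
from h import *
rel([([.4603,.1803,.046],-60)])
E
```

```text
t 14.45 tcp [0.4583 0.1808 0.1776] jaw -59.8 w 0.998 F [-0.3  0.1  0.1]
[0.002 0.005 0.004] [  2.2   1.2 131.6]
```

Request:
arm_command --plan "0 0 0 1.4 0.7 40 0;0 0 0 1.4 0.7 80 0;0 0 0 1.4 0.7 110 0;0 0 0 1.4 0.7 127 0;0 0 0 1.4 0.7 131.3 0;0 0 0 1.4 0.7 131.3 0;0 0 0 1.4 0.7 131.3 0.4;0 0 0 1.4 0.7 131.3 0.7;0 0 0 1.4 0.7 131.3 0.7;0 0 0 1.4 0.7 131.3 0.7"

```text
t: 15.7
tcp_pos: [0.4596, 0.1805, 0.0466]
eef_rot: [0.965, 0.261, -0.002, 0.001]
force: [-1.0, -0.4, 4.5]
gripper_width: 0.657
```

```bash
python3 - <<'E'
from h import *
rel([([.573,.2235,.12],-60),([.573,.2235,.0585],-60)])
E
```

```text
t 15.7 tcp [0.4596 0.1805 0.0466] jaw -59.8 w 0.657 F [-1.  -0.4  4.5]
[0.002 0.004 0.004] [119.3  20.1 -73.8]
[0.002 0.004 0.004] [119.6  20.  -12.3]
```

Request:
arm_command --plan "0 0 0 0 0 -25 0.7;0 0 0 0 0 -65 0.7;0 0 0 15 2 -75 0.7;0 0 0 50 8 -75 0.7;0 0 0 88 15 -75 0.7;0 0 0 112 19 -75 0.7;0 0 0 119.3 20.1 -74 0.7;0 0 0 119.3 20.1 -60 0.7;0 0 0 119.3 20.1 -40 0.7;0 0 0 119.3 20.1 -25 0.7;0 0 0 119.3 20.1 -25 0.7"

```text
t: 17.08
tcp_pos: [0.5714, 0.2228, 0.0693]
eef_rot: [0.965, 0.261, -0.004, 0.002]
force: [1.0, -0.1, -3.4]
gripper_width: 0.658
```

```bash
python3 - <<'E'
from h import *
rel([([.573,.2235,.0586],-60)])
p=cams.snapshot("scene");z=env.sense()["tcp_pos"][2]-.0466;print(z)
c=[.573,.2235]
draw(p,[(circ(c,.029,z),(0,255,0)),(circ(c,.029,z+.062),(0,255,0)),(circ(c,.075,.012),(0,0,255))],(340,180,130,100),f"pics/s5.png",5)
E
```

```text
t 17.07 tcp [0.5714 0.2228 0.0693] jaw -59.8 w 0.658 F [ 1.  -0.1 -3.4]
[0.001 0.008 0.004] [ 1.8  0.2 10.7]
0.023741417768440534
```

View pics/s5.png

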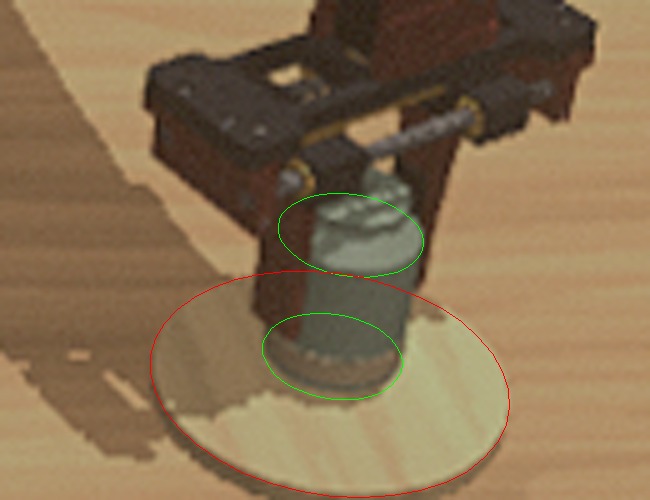

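Request:
arm_command --plan "0 0.006 0 1.8 0.2 4 0.7;0 0.006 0 1.8 0.2 8 0.7;0 0.006 0 1.8 0.2 10 0.7;0 0.006 0 1.8 0.2 11 0.7;0 0.006 0 1.8 0.2 11 0.7;0 0.006 0 1.8 0.2 11 0.4;0 0.006 0 1.8 0.2 11 0;0 0.006 0 1.8 0.2 11 0;0 0.006 0 1.8 0.2 11 0;0 0.006 0 1.8 0.2 -30 0;0 0.006 0 1.8 0.2 -85 0;0 0.006 0 1.8 0.2 -135 0"

```text
t: 18.62
tcp_pos: [0.5746, 0.2241, 0.2072]
eef_rot: [0.966, 0.26, 0.0, 0.001]
force: [1.1, 0.7, -0.7]
gripper_width: 0.999
```

```bash
python3 - <<'E'
from h import *
p=cams.snapshot("scene")
c=[.573,.2235]
draw(p,[(circ(c,.029,.012),(0,255,0)),(circ(c,.029,.074),(0,255,0)),(circ(c,.075,.012),(0,0,255))],(340,180,130,100),f"pics/s6.png",5)
pin=[d for d in cams.place_of(p,"catch_pin")];print([(d["conf"],np.round(d["xyz"],3)) for d in pin])
R=Ro.from_euler('z',-YAW).as_matrix()
for d in pin: print(R@(np.array(d["xyz"])-[O[0],O[1],0]))
cv2.imwrite("pics/s6c.png",cv2.resize(p["image"][190:290,130:250],None,fx=6,fy=6,interpolation=cv2.INTER_CUBIC))
rel([(cl(-15,45,235),81.2),(cl(-15,45,131),81.2)])
E
```

```text
[(0.72, array([ 0.566, -0.166,  0.118]))]
[-0.01345714  0.01693622  0.1175    ]
t 18.73 tcp [0.5774 0.2247 0.2113] jaw -59.8 w 0.999 F [ 0.5  0.6 -0.2]
[-0.001 -0.01   0.68 ] [-189.7  309.7  -24.9]
[-0.001 -0.01   0.68 ] [-190.7  309.5   79.1]
```

View pics/s6.png

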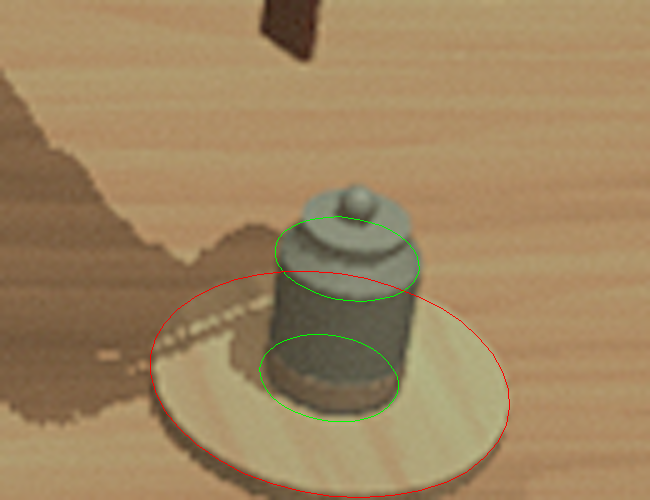

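View pics/s6c.png

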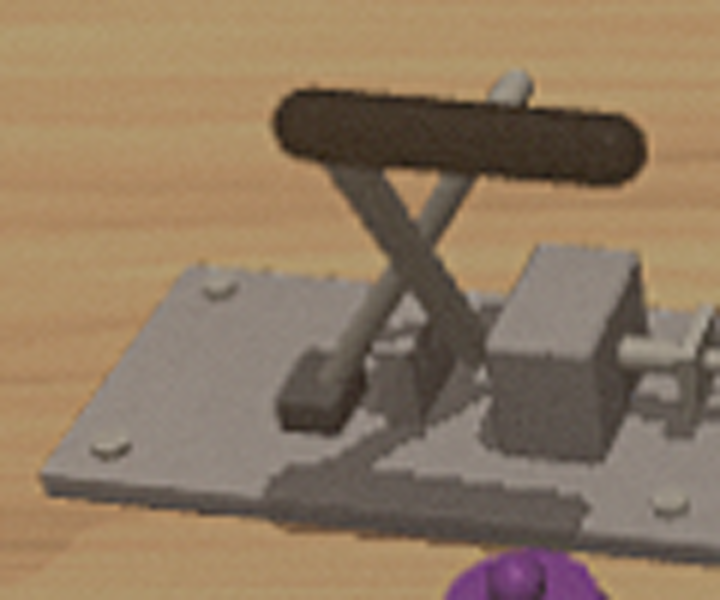

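The jar is upright in the middle of the bat. Next I put the closed gripper beside the catch pin on its +y side, with the jaw axis along the clamp's y.

Request:
arm_command --plan "0 -0.01 0.1 -28 46 -25 0.3;0 -0.01 0.25 -62 101 -25 1;0 -0.01 0.42 -96 156 -25 1;0 -0.01 0.58 -130 211 -25 1;0 -0.01 0.68 -160 260 -25 1;0 -0.01 0.68 -181 295 -25 1;0 -0.01 0.68 -190 310 -25 1;0 -0.01 0.68 -190 310 -25 1"

```text
t: 19.73
tcp_pos: [0.5687, -0.1392, 0.2348]
eef_rot: [0.997, -0.077, -0.0, -0.001]
force: [1.4, 0.1, -0.9]
gripper_width: 0.127
```

```bash
python3 - <<'E'
from h import *
print(cl(-18,50,0))
rel([(cl(-18,50,123),81.2)])
E
```

```text
[ 0.56668262 -0.13313067  0.        ]
t 19.73 tcp [ 0.5687 -0.1392  0.2348] jaw -98.9 w 0.127 F [ 1.4  0.1 -0.9]
[-0.001  0.001 -0.001] [ -2.8  -5.6 111.8]
```

Request:
arm_command --plan "0 0 0 -2.8 -7 0 1;0 0 0 -2.8 -7 40 1;0 0 0 -2.8 -7 80 1;0 0 0 -2.8 -6 105 1;0 0 0 -2.8 -6 111.5 1;0 0 0 -2.8 -6 111.5 1"

```text
t: 20.48
tcp_pos: [0.5671, -0.1314, 0.1236]
eef_rot: [0.997, -0.076, -0.001, -0.001]
force: [0.3, 0.4, 0.5]
gripper_width: 0.005
```

```bash
python3 - <<'E'
from h import *
p=cams.snapshot("top");cv2.imwrite("pics/t7.png",cv2.resize(p["image"][140:260,340:480],None,fx=5,fy=5,interpolation=cv2.INTER_CUBIC))
p=cams.snapshot("scene");cv2.imwrite("pics/s7.png",cv2.resize(p["image"][150:290,130:270],None,fx=4,fy=4,interpolation=cv2.INTER_CUBIC))
T=[]
for a in np.linspace(.5,-.58,9): 
    T.append((cl(-18,-50+120*np.sin(a)+19.5,20+120*np.cos(a)+3),81.2))
rel(T)
E
```

```text
t 20.57 tcp [ 0.5676 -0.1322  0.1244] jaw -98.8 w 0.007 F [ 0.1 -0.7  0.6]
[-0.002 -0.001 -0.   ] [-0.7 24.  -3.9]
[-0.002 -0.001 -0.   ] [ -0.7  38.7 -10.7]
[-0.002 -0.001 -0.   ] [ -0.7  54.2 -15.5]
[-0.002 -0.001 -0.   ] [ -0.7  70.2 -18.1]
[-0.002 -0.001 -0.   ] [ -0.7  86.3 -18.6]
[-0.002 -0.001 -0.   ] [ -0.7 102.4 -16.9]
[-0.002 -0.001 -0.   ] [ -0.7 118.2 -13. ]
[-0.002 -0.001 -0.   ] [ -0.7 133.2  -7.1]
[-0.002 -0.001 -0.   ] [ -0.8 147.3   0.8]
```

View pics/t7.png

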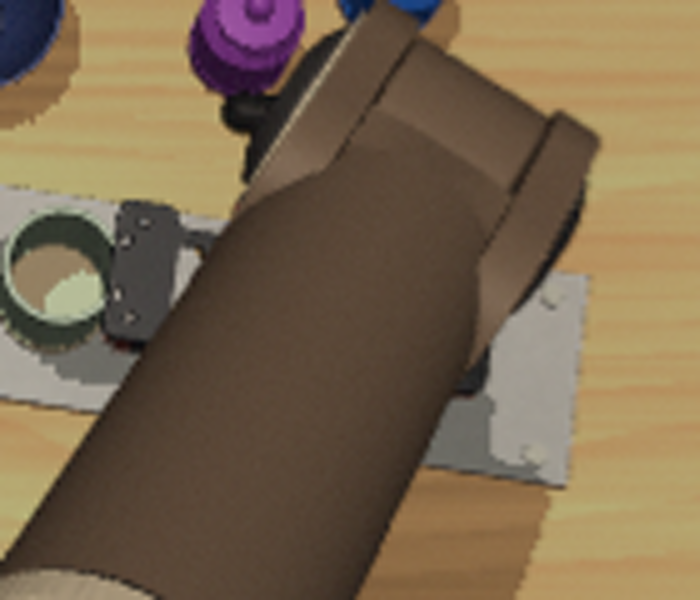

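View pics/s7.png

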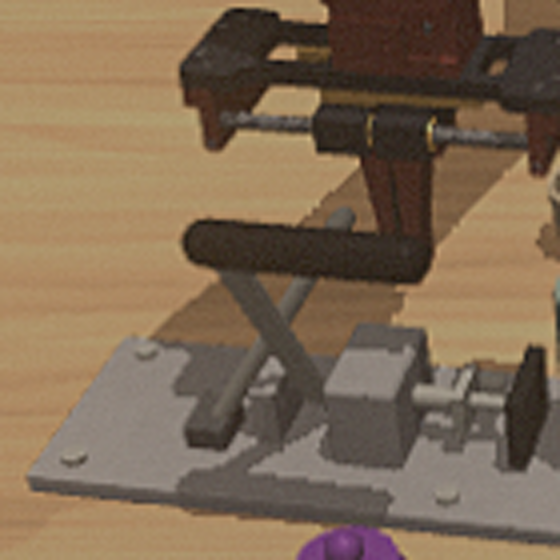

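The finger is just to the +y side of the pin (scene crop px 340,215), clear of the lever and the tumbler. I sweep along the arc.

Request:
arm_command --plan "0 0 0 -0.7 12 -1 1;0 0 0 -0.7 24 -4 1;0 0 0 -0.7 38.5 -10.5 1;0 0 0 -0.7 54 -15.5 1;0 0 0 -0.7 70 -18 1;0 0 0 -0.7 86 -18.5 1;0 0 0 -0.7 102 -17 1;0 0 0 -0.7 118 -13 1;0 0 0 -0.7 132 -7.5 1;0 0 0 -0.7 141 -3 1;0 0 0 -0.7 145 -1 1;0 0 0 -0.7 146 -1 1"

```text
t: 22.08
tcp_pos: [0.5443, -0.2763, 0.1249]
eef_rot: [0.997, -0.077, 0.0, -0.001]
force: [-0.2, 0.2, -0.2]
gripper_width: 0.009
```

```bash
python3 - <<'E'
from h import *
p=cams.snapshot("scene");cv2.imwrite("pics/s8.png",cv2.resize(p["image"][150:290,100:270],None,fx=4,fy=4,interpolation=cv2.INTER_CUBIC))
R=Ro.from_euler('z',-YAW).as_matrix()
for d in cams.place_of(p,"catch_pin"): print(d["conf"],R@(np.array(d["xyz"])-[O[0],O[1],0]))
print(R@(np.array(env.sense()["tcp_pos"])-[O[0],O[1],0]))
rel([])
E
```

```text
0.72 [-0.01404467 -0.1109676   0.1188    ]
0.63 [-0.00087078  0.00300196  0.0388    ]
[-0.01784729 -0.09463603  0.12522525]
t 22.18 tcp [ 0.5446 -0.2761  0.1252] jaw -98.8 w 0.006 F [-0.4 -0.4 -0.4]
```

View pics/s8.png

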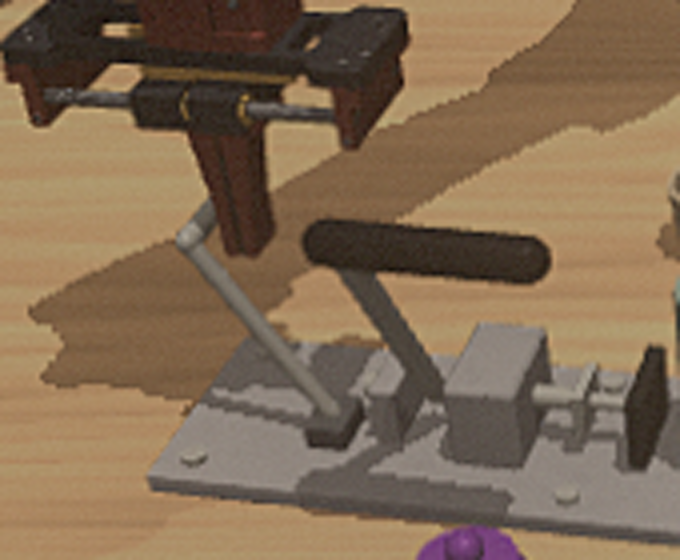

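The catch is over: the pin is at y -111, so the joint is about 1.1. Next I rise and go above the lever grip.

```bash
python3 - <<'E'
from h import *
print(cl(77,50,0))
rel([(cl(77,50,250),-8.8)])
E
```

```text
[ 0.66055834 -0.14770291  0.        ]
t 22.18 tcp [ 0.5446 -0.2761  0.1252] jaw -98.8 w 0.006 F [-0.4 -0.4 -0.4]
[-1.000e-03 -2.000e-03 -1.571e+00] [  95.  -144.8 -124.5]
```

Request:
arm_command --plan "0 0 0 0 -8 -20 1;0 0 0 0 -10 -70 1;0 0 -0.1 0 -10 -124 0.6;0 0 -0.28 10 -20 -125 0;0 0 -0.46 30 -45 -125 0;0 0 -0.64 50 -72 -125 0;0 0 -0.82 68 -100 -125 0;0 0 -1.0 84 -126 -125 0;0 0 -1.18 95 -144 -125 0;0 0 -1.36 95 -145 -125 0;0 0 -1.5 95 -145 -125 0;0 0 -1.571 95 -145 -125 0"

```text
t: 23.68
tcp_pos: [0.6608, -0.1468, 0.2523]
eef_rot: [0.758, 0.652, 0.001, 0.0]
force: [-0.0, 0.0, -0.0]
gripper_width: 0.994
```

```bash
python3 - <<'E'
from h import *
p=cams.snapshot("scene");cv2.imwrite("pics/s9.png",cv2.resize(p["image"][130:290,100:300],None,fx=4,fy=3.7,interpolation=cv2.INTER_CUBIC))
R=Ro.from_euler('z',-YAW).as_matrix()
for d in cams.place_of(p,"lever_grip"): print(d["conf"],R@(np.array(d["xyz"])-[O[0],O[1],0]))
rel([(cl(77,50,178),-8.8)])
E
```

```text
t 23.77 tcp [ 0.6608 -0.1469  0.2522] jaw -8.7 w 0.999 F [ 0.7 -0.2 -1.1]
[ 0.002 -0.001  0.002] [-0.9 -0.3 74.2]
```

View pics/s9.png

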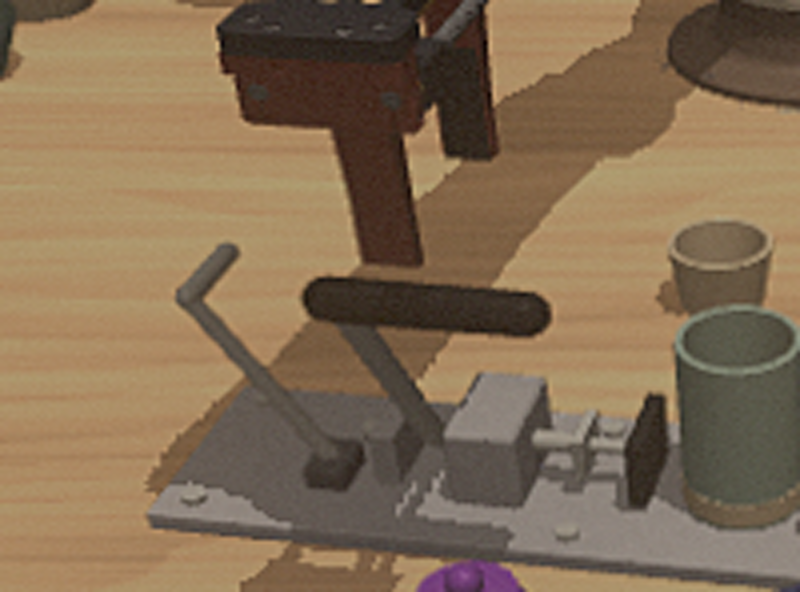

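Request:
arm_command --plan "0 0 0 -0.5 -0.3 30 0;0 0 0 -0.5 -0.3 60 0;0 0 0 -0.5 -0.3 74 0;0 0 0 -0.5 -0.3 74.5 0;0 0 0 -0.5 -0.3 74.5 0.4;0 0 0 -0.5 -0.3 74.5 0.9;0 0 0 -0.5 -0.3 74.5 0.9;0 0 0 -0.5 -0.3 74.5 0.9;0 0 0 -0.5 -0.3 74.5 0.9;0 0 0 -0.5 -0.3 74.5 0.9"

```text
t: 25.02
tcp_pos: [0.6606, -0.1473, 0.1777]
eef_rot: [0.759, 0.651, 0.001, 0.0]
force: [-0.2, -1.0, -0.4]
gripper_width: 0.36
```

```bash
python3 - <<'E'
from h import *
R=Ro.from_euler('z',-YAW).as_matrix()
c=R@(np.array(env.sense()["tcp_pos"])-[O[0],O[1],0]);print(c)
T=[]
r=np.hypot(c[0],c[2]-.003-.035);a0=np.arctan2(c[0],c[2]-.038);print(r,a0)
for a in np.r_[np.linspace(a0,-.5,12)[1:],-.54]:
    T.append((cl(1e3*r*np.sin(a),50,38+1e3*r*np.cos(a)),-8.8))
rel(T)
E
```

```text
[0.07695998 0.05039796 0.17772088]
0.1595141517818257 0.503466646971906
t 25.02 tcp [ 0.6606 -0.1473  0.1777] jaw -8.7 w 0.36 F [-0.2 -1.  -0.4]
[ 0.002 -0.001  0.002] [ -0.4 -13.   -6.5]
[ 0.002 -0.001  0.002] [ -0.3 -26.6 -11.7]
[ 0.002 -0.001  0.002] [ -0.3 -40.6 -15.7]
[ 0.002 -0.001  0.002] [ -0.3 -54.9 -18.4]
[ 0.002 -0.001  0.002] [ -0.2 -69.4 -19.8]
[ 0.002 -0.001  0.002] [ -0.2 -83.9 -19.8]
[ 0.002 -0.001  0.002] [ -0.2 -98.4 -18.6]
[ 0.002 -0.001  0.002] [  -0.2 -112.7  -16. ]
[ 0.002 -0.001  0.002] [-1.000e-01 -1.267e+02 -1.210e+01]
[ 0.002 -0.001  0.002] [-1.000e-01 -1.404e+02 -7.000e+00]
[ 0.002 -0.001  0.002] [-1.000e-01 -1.534e+02 -6.000e-01]
[ 0.002 -0.001  0.002] [-1.00e-01 -1.59e+02  2.60e+00]
```

Request:
arm_command --plan "0 0 0 0 0 0 0.9;0 0 0 0 0 0 0.9;0 0 0 0 0 0 0.9;0 0 0 -0.3 -6.5 -3.4 0.9;0 0 0 -0.3 -13 -6.5 0.9;0 0 0 -0.3 -26.6 -11.7 0.9;0 0 0 -0.3 -40.6 -15.7 0.9;0 0 0 -0.3 -54.9 -18.4 0.9"

```text
t: 26.02
tcp_pos: [0.6085, -0.139, 0.1988]
eef_rot: [0.759, 0.652, 0.004, 0.003]
force: [8.0, 1.7, 7.1]
gripper_width: 0.242
```

```bash
python3 - <<'E'
from h import *
p=cams.snapshot("scene");cv2.imwrite("pics/s10.png",cv2.resize(p["image"][130:310,100:340],None,fx=3.3,fy=3.3,interpolation=cv2.INTER_CUBIC))
R=Ro.from_euler('z',-YAW).as_matrix()
c=R@(np.array(env.sense()["tcp_pos"])-[O[0],O[1],0]);print(c)
r=.1597;a0=np.arctan2(c[0],c[2]-.038);print(np.hypot(c[0],c[2]-.038),a0)
rel([(cl(1e3*r*np.sin(a),50,38+1e3*r*np.cos(a)),-8.8) for a in np.r_[a0-.09,a0-.18,a0-.27,-.2,-.29,-.38,-.45,-.5,-.53,-.56]])
E
```

```text
[0.02267295 0.05054639 0.19918152]
0.16276837427699423 0.13975021498979914
t 26.07 tcp [ 0.607  -0.1388  0.1992] jaw -8.7 w 0.249 F [5.  1.  5.4]
[ 0.009 -0.003  0.002] [ -0.5 -14.7   1.5]
[ 0.009 -0.003  0.002] [ -0.5 -29.1   1.4]
[ 0.009 -0.003  0.002] [ -0.5 -43.4   2.4]
[ 0.009 -0.003  0.002] [ -0.4 -54.4   4.2]
[ 0.009 -0.003  0.002] [ -0.4 -68.4   7.5]
[ 0.009 -0.003  0.002] [ -0.4 -82.   12.1]
[ 0.009 -0.003  0.002] [ -0.4 -92.3  16.6]
[ 0.009 -0.003  0.002] [ -0.4 -99.4  20.2]
[ 0.009 -0.003  0.002] [  -0.4 -103.6   22.5]
[ 0.009 -0.003  0.002] [  -0.4 -107.7   24.9]
```

View pics/s10.png

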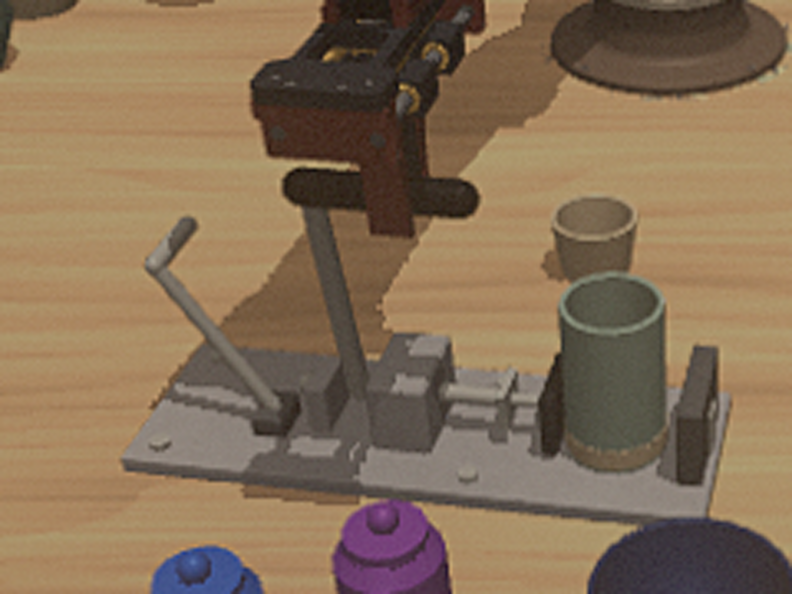

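The lever moves freely and the pad has followed it to the tumbler. I continue to the stop.

Request:
arm_command --plan "0.006 0 0 -0.5 -14 1 0.9;0.006 0 0 -0.5 -28 1 0.9;0.006 0 0 -0.5 -42 2 0.9;0.006 0 0 -0.5 -54.4 4 0.9;0.006 0 0 -0.5 -68.4 7.5 0.9;0.006 0 0 -0.5 -82 12 0.9;0.006 0 0 -0.5 -92 16.5 0.9;0.006 0 0 -0.5 -99 20 0.9;0.006 0 0 -0.5 -101 21 0.9;0.006 0 0 -0.5 -101 21 0.9"

```text
t: 27.32
tcp_pos: [0.5096, -0.1234, 0.1793]
eef_rot: [0.758, 0.652, 0.005, 0.002]
force: [7.6, 2.1, 4.6]
gripper_width: 0.243
```

```bash
python3 - <<'E'
from h import *
p=cams.snapshot("scene");cv2.imwrite("pics/s11.png",cv2.resize(p["image"][130:310,100:340],None,fx=3.3,fy=3.3,interpolation=cv2.INTER_CUBIC))
R=Ro.from_euler('z',-YAW).as_matrix()
c=R@(np.array(env.sense()["tcp_pos"])-[O[0],O[1],0]);print(c)
r=.1597;a0=np.arctan2(c[0],c[2]-.038);print(np.hypot(c[0],c[2]-.038),a0)
rel([(cl(1e3*r*np.sin(a),50,38+1e3*r*np.cos(a)),-8.8) for a in np.r_[-.5,-.53,-.56,-.6]])
E
```

```text
[-0.07590787  0.05083249  0.17933148]
0.16042628013675012 -0.49287832844334134
t 27.38 tcp [ 0.5096 -0.1234  0.1793] jaw -8.6 w 0.242 F [6.2 2.4 5.1]
[ 0.009 -0.004  0.003] [-0.8 -0.7  1.2]
[ 0.009 -0.004  0.003] [-0.8 -4.9  3.5]
[ 0.009 -0.004  0.003] [-0.8 -9.   5.9]
[ 0.009 -0.004  0.003] [ -0.8 -14.4   9.4]
```

View pics/s11.png

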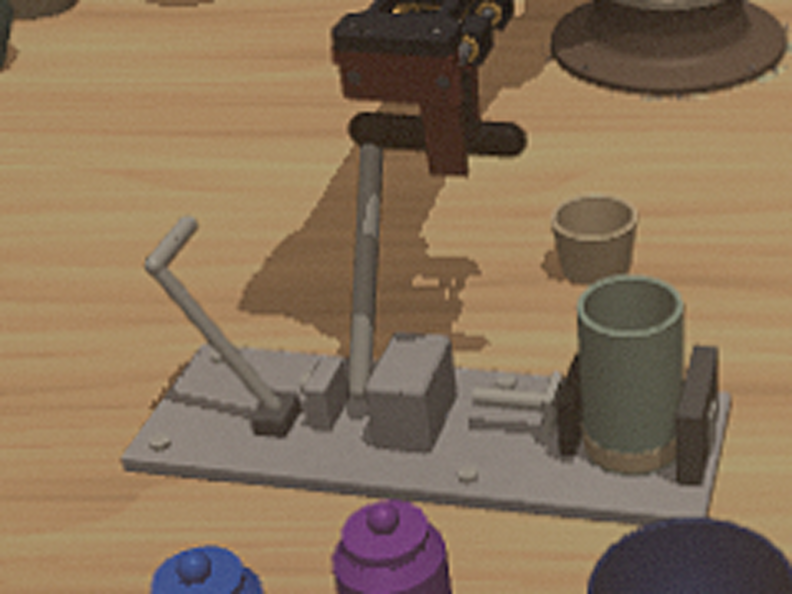

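Almost there (lever about 0.99), with the tumbler at the fence. I press on into the stop and see if the force rises.

Request:
arm_command --plan "0 0 0 0 -3 2 0.9;0 0 0 0 -5 3 0.9;0 0 0 0 -7 4 0.9;0 0 0 0 -7 4 0.9;0 0 0 0 -7 4 0.9"

```text
t: 28.0
tcp_pos: [0.5092, -0.1233, 0.1792]
eef_rot: [0.758, 0.652, 0.01, 0.008]
force: [17.4, -2.1, 5.7]
gripper_width: 0.24
```

```bash
python3 - <<'E'
from h import *
R=Ro.from_euler('z',-YAW).as_matrix()
p=cams.snapshot("scene");cv2.imwrite("pics/s12.png",cv2.resize(p["image"][130:330,120:460],None,fx=2.3,fy=2.3,interpolation=cv2.INTER_CUBIC))
draw(p,[(clampT(O,YAW,[[-.03,.204,.012],[.03,.204,.012],[.03,.204,.067],[-.03,.204,.067]]),(0,0,255)),(circ(cl(0,173,0),.031,.117),(0,255,0)),(circ(cl(0,173,0),.031,.012),(0,255,0))],(230,180,110,110),"pics/s12f.png",5)
for q in("tumbler_mid","jar_mid","lever_grip","catch_pin","pad_face","pinch_pot","bowl","dish"):
    for d in cams.place_of(p,q)[:3]: print(q,d["conf"],np.round(d["xyz"],3),np.round(R@(np.array(d["xyz"])-[O[0],O[1],0]),3))
c=R@(np.array(env.sense()["tcp_pos"])-[O[0],O[1],0]);print(c,np.hypot(c[0],c[2]-.038),np.arctan2(c[0],c[2]-.038))
rel([])
E
```

```text
tumbler_mid 0.63 [ 0.608 -0.014  0.064] [0.004 0.174 0.064]
tumbler_mid 0.4 [ 0.576 -0.182  0.036] [-0.001  0.003  0.036]
jar_mid 0.81 [0.57  0.224 0.064] [-0.07   0.403  0.064]
jar_mid 0.75 [ 0.785 -0.229  0.047] [ 0.213 -0.011  0.047]
jar_mid 0.73 [ 0.746 -0.133  0.045] [0.159 0.077 0.045]
lever_grip 0.8 [ 0.508 -0.122  0.174] [-0.077  0.052  0.174]
catch_pin 0.79 [ 0.547 -0.293  0.121] [-0.013 -0.111  0.121]
pad_face 0.65 [ 0.597 -0.045  0.038] [-0.002  0.142  0.038]
pinch_pot 0.75 [ 0.39  -0.051 -0.001] [-0.206  0.104 -0.001]
pinch_pot 0.74 [ 0.547 -0.291  0.119] [-0.013 -0.109  0.119]
bowl 0.78 [0.762 0.02  0.   ] [0.151 0.231 0.   ]
bowl 0.17 [ 0.39  -0.048 -0.   ] [-0.205  0.107 -0.   ]
dish 0.7 [0.758 0.208 0.001] [0.119 0.416 0.001]
[-0.07634668  0.05087782  0.17915893] 0.1604825827029952 -0.4957958978350453
t 28.45 tcp [ 0.5092 -0.1233  0.1792] jaw -8.6 w 0.243 F [18.2 -2.1  5.5]
```

View pics/s12.png

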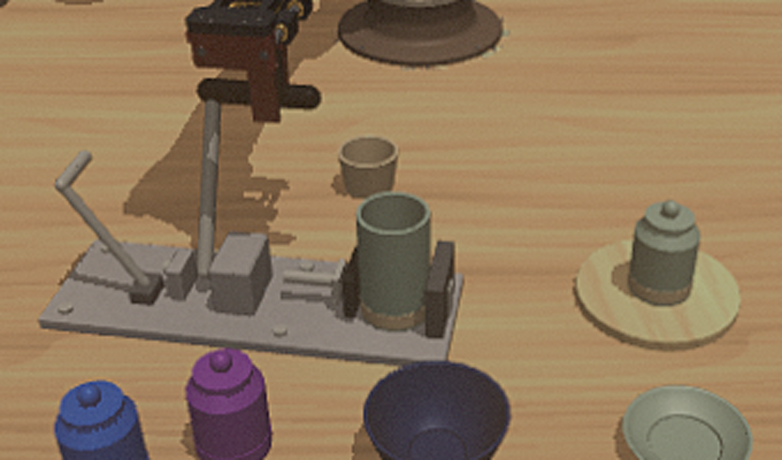

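View pics/s12f.png

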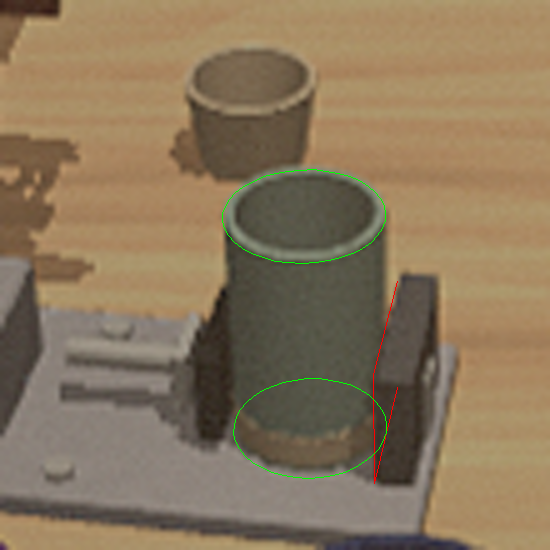

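The pull rose from about 6 to 18 N with no further movement, so the lever is at its stop. The tumbler is upright against the fence and the jar is on the bat.

```bash
python3 - <<'E'
from h import *
print(env.finish_job())
E
```

```text
the job is handed in; nothing more can be done
None
```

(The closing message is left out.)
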